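# Bring the salt to the front of the spice carousel and hold it there

## Task

Turn the spice carousel by the bar handle on top of its post until the salt shaker stands right behind the pointer on the carousel's foot, and finish while still gripping the handle, so that the carousel is held still while I take the salt. You may let go and take a new grip on the way; do not touch the jars, the shaker or the tray, keep all four standing upright on the tray, and leave the other things on the worktop as they are.

Things in the scene. Friction and masses are not known exactly. Their poses are not given: they have to be found in the camera images.
- carousel_foot: fixed dark steel disc under the carousel, 170 mm across; origin at its centre on the worktop, on the carousel's turning axis; its own -x axis points from the axis to the pointer, z up. Its heading differs from start to start
- pointer_tip (a point): tip of the upright pointer that stands on an arm of the foot just outside the tray's rim: 130 mm from the turning axis, 53 mm above the worktop. It does not turn with the tray
- turntable (a joint): angle by which the turning part (tray, post and handle, one rigid piece) has been turned since the start, rad, 0 at the start, growing anticlockwise seen from above; no end stops, it stays where it is left (friction about 0.12 N m plus 0.2 N m per rad/s)
- carousel_handle: wooden bar handle on top of the centre post, turning with the tray: 64 mm long (its own x), 16 mm thick (its own y), 40 mm high; origin at the bar's middle, on the turning axis, 180 mm above the worktop (bar from 160 to 200 mm). Only the steel post, 18 mm across, is below it
- tray: round wooden turning tray, 226 mm across, upper face 25 mm above the worktop, 8 mm lip; origin at the centre of its underside on the turning axis. Shaker and three jars stand loose in its four wells (eight-sided, 47 mm wide inside, walls 50 mm high), in any order, 76 mm from the axis, 90 degrees apart; the bar handle points along one pair of wells
- salt_shaker: salt shaker with a domed grey top, 44 mm across and 90 mm tall, the shortest of the four things on the tray and the only one without a flat cylindrical cap; origin at the centre of its underside, z up
- spice_jar_1: glass spice jar with a flat cylindrical flip cap, 41 mm across and 105 mm tall, standing on the tray; origin at the centre of its underside, z up
- spice_jar_2: glass spice jar with a flat cylindrical flip cap, 41 mm across and 105 mm tall, standing on the tray; origin at the centre of its underside, z up
- spice_jar_3: glass spice jar with a flat cylindrical flip cap, 41 mm across and 105 mm tall, standing on the tray; origin at the centre of its underside, z up
- mug: mug, 92 mm tall, bystander to the left of the carousel; origin at the centre of its underside
- scissors: scissors lying on the worktop, bystander to the right; origin at the centre of the underside
Not all that is in view belongs to the job. What is shaped like the salt_shaker but orange or red is not meant.

How it is judged:
On the way, in this order (a step that is already met when the one before it is completed fails the run):
1. the handle is gripped (contact force between the fingers and carousel_handle above 5 N and distance between the grasp point and carousel_handle below 0.045 m), for 0.2 s.
2. the shaker stands behind the pointer while the handle is gripped (all of step 1 and y of salt_shaker in the frame of carousel_foot between -0.012 and 0.012 m and x of salt_shaker in the frame of carousel_foot between -0.1 and -0.06 m), for 0.2 s.
At the end, for the whole second after the job is handed in: Shaker centre within 12 mm sideways of the line from axis to pointer; fingers grip the handle (over 5 N, TCP within 45 mm of its middle); turntable still (under 0.05 rad/s); shaker and jars upright (within 0.15 rad) on the tray, 60 to 100 mm from the axis (all of step 2 and velocity of joint turntable between -0.05 and 0.05 rad/s and angle between each of salt_shaker, spice_jar_1, spice_jar_2, spice_jar_3's own z axis and vertical below 0.15 rad and horizontal distance between salt_shaker and carousel_foot between 0.06 and 0.1 m and height (world z) of salt_shaker between 0.015 and 0.04 m and horizontal distance between spice_jar_1 and carousel_foot between 0.06 and 0.1 m and height (world z) of spice_jar_1 between 0.015 and 0.04 m and horizontal distance between spice_jar_2 and carousel_foot between 0.06 and 0.1 m and height (world z) of spice_jar_2 between 0.015 and 0.04 m and horizontal distance between spice_jar_3 and carousel_foot between 0.06 and 0.1 m and height (world z) of spice_jar_3 between 0.015 and 0.04 m); the arm keeps its last pose, push and grip.
It fails at once if the robot touches a jar, the shaker or the tray (over 2 N) (contact force between any of the fingers, the arm and salt_shaker above 2 N or contact force between any of the fingers, the arm and spice_jar_1 above 2 N or contact force between any of the fingers, the arm and spice_jar_2 above 2 N or contact force between any of the fingers, the arm and spice_jar_3 above 2 N or contact force between any of the fingers, the arm and tray above 2 N).
It fails at once if a jar or the shaker tips over (angle between any of salt_shaker, spice_jar_1, spice_jar_2, spice_jar_3's own z axis and vertical above 0.4 rad).
It fails at once if the mug or the scissors are moved by more than 30 mm (distance of any of mug, scissors from where it was at the start of the episode above 0.03 m).
It also fails if it takes over 51 s, if anything falls off the work surface, if the arm or the gripper's body presses on something with over 40 N, if the wrist force passes 120 N, or if a joint passes its speed limit or range.

## Robot

A 7-joint arm with a two-finger parallel gripper is mounted at the origin on a cart in front of the work surface, level with it; the furniture and walls round the work are solid. World frame = base frame: x ahead of the robot, y to its left, z up, the work surface at z = 0. Lengths are in m, angles in rad, forces in N, time in s.
With the tool pointing down it reaches from about 0.4 to 0.85 m from the base axis. Payload 10.4 kg.
Tool frame: the origin (TCP) lies between the finger pads, 19 mm behind the fingertips; this is the grasp point; z points along the fingers, y is the line along which they close (so a half turn about z gives the same grasp; the last joint's range is limited). The gripper opens to 87 mm and grips with 3 to 60 N. Pads are 19 mm wide; open, the fingers measure 117 mm over their backs; the gripper's body (75 mm by 190 mm) begins 51 mm behind the grasp point.
Start: joints at [-1.171, 0.332, -0.065, 1.46, 0.022, 1.35, -0.088], TCP at [0.256, 0.57, 0.241] pointing down, gripper open.
Joint ranges: [-2.6, 2.6], [-0.5, 2.12], [-1.47, 1.34], [0.16, 2.42], [-1.27, 4.41], [0.06, 2.06], [-2.6, 2.6]. Speed limits (rad/s): [2.22, 2.22, 2.79, 2.79, 3.14, 3.14, 3.14].

## Interface

Orientations are given as a unit quaternion [x, y, z, w].
In Python, from bench import monitor, cams, ticket gives the robot as it stands.
- The arm moves only by the shell command python3 -m crank 'ROWS' [OPENING] [FORCE]. ROWS is a JSON object whose one key "steps" holds a list of rows, each a list of 2 entries, a list of its own where there are three numbers: the shift along the world's x, y, z in units of 25 mm (1.0 is 25 mm), then the turn, a rotation vector about the world's x, y, z in units of 5 degrees (1.0 is 5 degrees). In form: {"steps": [[[x, y, z], [ax, ay, az]], ...]}. A call has 1 to 10 rows; each row shifts and turns the commanded pose from where the row before left it; what a row does not reach is not made up. A row lasts 1/12 s, in which the tool goes at most 41.7 mm and 7.16 degrees, less where a joint would pass 70% of its speed; a pose out of reach is approached as far as the arm can. A call is refused whole if a number of a shift passes 1 or a number of a turn 1, either way. A call with a gripper value outside its range is refused whole. OPENING is the finger opening in mm, from 0 to 87, set as the call begins (- or left out, the last holds). The fingers move at their own pace and stop on an object; FORCE is the grip in N (left out, the last holds). Time passes only in rows, so rows that do not move let the fingers close. It gives the time, the measured TCP pose, the force, the opening and the grip force at its end, in the units of the state.
- monitor.read_state(): the state, without advancing time (a new reading comes with each control period).
- cams.camera(name): name is "side" or "top" or "wrist"; returns a dict with "pixels" (400x640x3 uint8, blue, green, red), "z_map" (400x640 float32, m along the optical axis (not along the pixel's ray), 0 where there is no reading), "vfov" (degrees; the focal length in pixels is half the picture's height over the tangent of half this angle, whatever the lens; pixels are square), "cx", "cy" (the principal point, pixels), "T" (4x4, takes a point from camera to world coordinates). Camera axes: x right, y up, looking along -z (the intrinsics and any distortion apply to the point x, -y, -z); pixel columns grow to the right and rows downward; lengths in m; the calibration is good to about 2 mm. A picture is of the moment at which its call begins.
- ticket.close_job(): hands the job in; it is judged then, once.
The state is a dict: "time": time; "joint_positions": joint angles; "joint_vel": joint speeds; "joint_torque": joint torques, N m; "ee_pos": TCP position; "eef_rot": TCP orientation; "ft_force": force on the tool from outside, world axes, zero at the start; "torque": the same for the moment, N m; "width": finger opening in m; "grip_force": force on a finger pad.
Only numpy, scipy, OpenCV 4.12 (cv2) and the standard library are available. Lean on these libraries where they do the work, as an engineer would, in place of code of your own. Each camera call takes 0.05 s, during which the arm holds its last target. There are 200 camera calls.

## Working session

There is one attempt and no reset: what is moved stays moved. The work goes in short steps, Python scripts to look and compute and a shell command to move; the robot and the scene stay as the last step left them, time stands still between calls to the robot, and variables do not carry over. Pictures are saved under pics/ and viewed, at most 10 in all, crops included, and the job is handed in when it is done.

```bash
mkdir -p pics
cat > h.py <<'E'
import numpy as np, cv2
from bench import monitor, cams
def get(n):
    c=cams.camera(n); np.savez('/tmp/'+n+'.npz',**c); return c
def world(c,uv,z=None):
    """pixel -> world by depth map, or on plane z"""
    f=c['pixels'].shape[0]/2/np.tan(np.radians(float(c['vfov']))/2); T=c['T']
    u,v=uv; d=np.array([(u-c['cx'])/f,-(v-c['cy'])/f,-1.])
    D=T[:3,:3]@d; o=T[:3,3]
    s=float(c['z_map'][int(round(v)),int(round(u))]) if z is None else (z-o[2])/D[2]
    return o+s*D
E
python3 - <<'E'
from h import *
for n in ['top','side']:
    c=get(n); cv2.imwrite(f'pics/{n}0.png',c['pixels']); print(n,c['vfov'],c['cx'],c['cy'],c['T'].round(3).tolist(),[k for k in c])
s=monitor.read_state(); print(s)
E
```

```text
top 45.35384356929651 322.8694619403847 196.9186870897397 [[0.342, 0.798, -0.497, -0.167], [-0.94, 0.281, -0.195, -0.283], [-0.015, 0.534, 0.846, 1.302], [0.0, 0.0, 0.0, 1.0]] ['pixels', 'z_map', 'vfov', 'cx', 'cy', 'T']
side 46.311001344620266 318.6637069409349 203.98762741571625 [[0.972, 0.131, -0.194, 0.284], [-0.234, 0.577, -0.783, -1.0], [0.009, 0.806, 0.592, 0.875], [0.0, 0.0, 0.0, 1.0]] ['pixels', 'z_map', 'vfov', 'cx', 'cy', 'T']
{'time': 0.1, 'joint_positions': array([-1.17060955,  0.33283562, -0.06472587,  1.46088   ,  0.02160632,
        1.34990691, -0.08851264]), 'joint_vel': array([-8.36122733e-06, -2.23769719e-03, -5.76872523e-04, -3.31175157e-03,
       -1.30935122e-03, -1.19299571e-03, -2.36932529e-04]), 'joint_torque': array([ 3.90008290e-04, -6.24543428e+01,  2.38601980e-02, -3.90719926e+01,
       -6.15528412e-02,  3.64795548e-02,  5.31575756e-05]), 'ee_pos': array([0.25629234, 0.56966508, 0.2405059 ]), 'eef_rot': array([ 2.09806344e-01,  9.77742734e-01, -6.57662421e-04, -1.11127412e-04]), 'ft_force': array([-0.33960514, -0.28619495, -0.01140004]), 'torque': array([-0.01176357, -0.02957734, -0.00290396]), 'grip_force': 0.0, 'width': 0.08709633353945283}
```

View pics/top0.png

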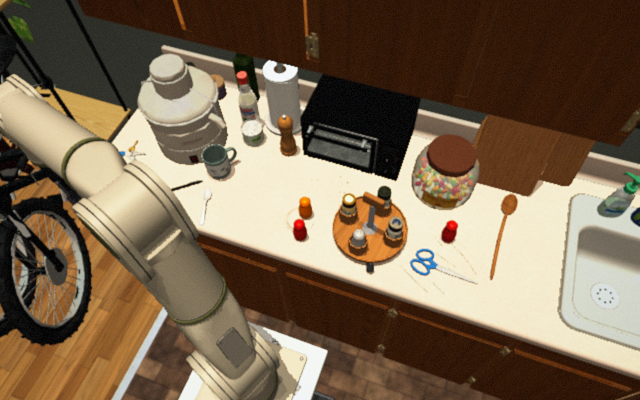

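View pics/side0.png

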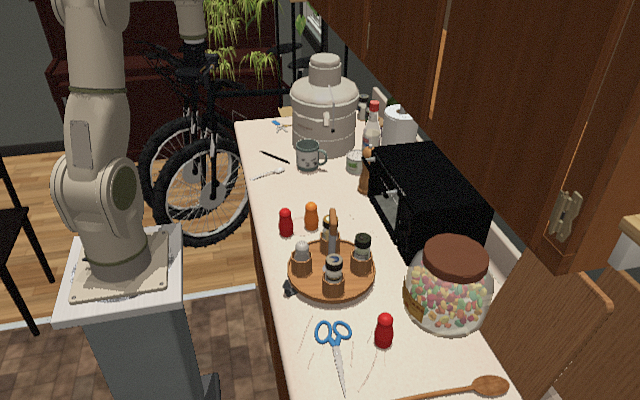

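The top view shows the carousel at about (370,228), with a grey-domed shaker at (358,237), jars at (348,203), (384,196) and (395,229), and a dark pointer at (370,267). The lookalikes off the tray are orange at (305,207) and red at (300,229) and (450,231). In the side view the shaker is at (302,250) and the pointer at (289,288). Only the grey domed thing on the tray fits the description, so I'll confirm it in a crop.

Run:
```python
from h import *
t=np.load('/tmp/top.npz'); s=np.load('/tmp/side.npz')
a=cv2.resize(t['pixels'][175:285,320:420],None,fx=5,fy=5,interpolation=cv2.INTER_CUBIC)[:550]
b=cv2.resize(s['pixels'][200:310,275:385],None,fx=5,fy=5,interpolation=cv2.INTER_CUBIC)[:550]
cv2.imwrite('pics/crop1.png',cv2.resize(np.hstack([a[:550,:],b[:550,:]]),(800,419)))
# point cloud about carousel
for n,c in (('top',t),('side',s)):
    H,W=c['z_map'].shape; f=H/2/np.tan(np.radians(float(c['vfov']))/2)
    v,u=np.mgrid[:H,:W]; z=c['z_map']
    P=np.stack([(u-c['cx'])/f*z,-(v-c['cy'])/f*z,-z],-1)@c['T'][:3,:3].T+c['T'][:3,3]
    np.save(f'/tmp/{n}_P.npy',P)
    uv=[(370,228),(358,237),(370,267),(375,200)] if n=='top' else [(302,250),(289,288),(333,225),(333,265)]
    for q in uv: print(n,q,P[q[1],q[0]].round(3))
    # tray by orange-wood colour at z 0.02..0.04
    hsv=cv2.cvtColor(c['pixels'],cv2.COLOR_BGR2HSV)
    m=(P[...,2]>.02)&(P[...,2]<.042)&(z>0)&(hsv[...,1]>100)
    k,l,st,ce=cv2.connectedComponentsWithStats(m.astype(np.uint8)); i=1+np.argmax([x[4] if 250<ce[j+1][0]<420 else 0 for j,x in enumerate(st[1:])])
    Q=P[l==i]; (cx,cy),r=cv2.minEnclosingCircle(Q[:,:2].astype(np.float32)); print('tray',cx,cy,r,len(Q))
    hb=P[(abs(P[...,2]-.18)<.03)&(np.hypot(P[...,0]-cx,P[...,1]-cy)<.06)]
    top=hb[hb[:,2]>.192]; print('handle',len(hb),hb.mean(0).round(4),len(top),top.mean(0).round(4),np.ptp(top,axis=0)); 
    w,V=np.linalg.eigh(np.cov(top[:,:2].T)); print('dir deg',np.degrees(np.arctan2(V[1,1],V[0,1])),np.sqrt(w))
```

```text
top (370, 228) [ 0.52  -0.163  0.039]
top (358, 237) [ 0.445 -0.146  0.106]
top (370, 267) [ 0.397 -0.2    0.042]
top (375, 200) [ 0.521 -0.165  0.196]
tray 0.5267847180366516 -0.15764544904232025 0.11512113362550735 2169
handle 263 [ 0.5233 -0.1591  0.1869] 133 [ 0.5257 -0.1588  0.1984] [0.02775725 0.06104161 0.01302049]
dir deg 78.72142867826699 [0.00469809 0.01798318]
side (302, 250) [ 0.453 -0.156  0.103]
side (289, 288) [ 0.412 -0.187  0.011]
side (333, 225) [ 0.52  -0.189  0.196]
side (333, 265) [ 0.505 -0.251  0.13 ]
tray 0.5259866118431091 -0.15933877229690552 0.115483358502388 2555
handle 203 [ 0.5235 -0.1711  0.192 ] 127 [ 0.5254 -0.1643  0.2004] [0.02574926 0.06148757 0.01325594]
dir deg 79.11394743553532 [0.0046094  0.01894809]
```

View pics/crop1.png

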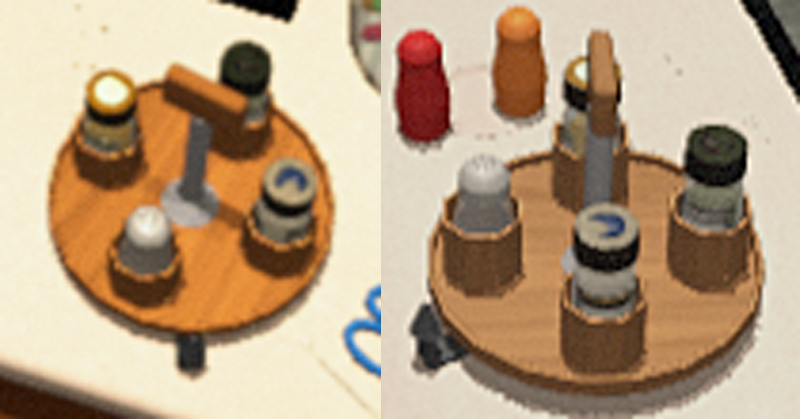

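The crop confirms that the only domed grey item is the shaker, in the left/front well, at crop (148,235) top and (485,185) side. The pointer is at crop (190,352) top. Next I'll refine the shaker and pointer angles.

```bash
cat > ang.py <<'E'
from h import *
C=np.array([.5264,-.1590])
def ang(p): d=np.asarray(p)[:2]-C; return round(float(np.degrees(np.arctan2(d[1],d[0]))%360),1),round(float(np.hypot(*d)),4)
def cloud(c):
    H,W=c['z_map'].shape; f=H/2/np.tan(np.radians(float(c['vfov']))/2)
    v,u=np.mgrid[:H,:W]; z=c['z_map']
    return np.stack([(u-c['cx'])/f*z,-(v-c['cy'])/f*z,-z],-1)@c['T'][:3,:3].T+c['T'][:3,3]
def measure(c,n):
    P=cloud(c); r=np.hypot(P[...,0]-C[0],P[...,1]-C[1]); g=c['pixels'].max(-1)
    hsv=cv2.cvtColor(c['pixels'],cv2.COLOR_BGR2HSV); sat=hsv[...,1]
    m=(P[...,2]>.03)&(P[...,2]<.06)&(r>.118)&(r<.145)&(g<90)&(c['z_map']>0)
    Q=P[m]
    if len(Q): print(n,'pointer',len(Q),Q.mean(0).round(4),ang(Q.mean(0)),'ymed',ang(np.median(Q,0)),Q[:,2].max().round(3))
    # grey domed top: 90 mm tall on tray -> apex z .115
    m=(P[...,2]>.085)&(P[...,2]<.121)&(r>.045)&(r<.11)&(sat<60)&(c['z_map']>0)
    k,l,st,ce=cv2.connectedComponentsWithStats(m.astype(np.uint8))
    for i in range(1,k):
        if st[i][4]>15: Q=P[l==i]; print(n,'grey',ce[i].round(1),st[i][4],Q.mean(0).round(4),ang(Q.mean(0)),Q[:,2].max().round(3),'apex px',[world(c,ce[i],.10).round(4).tolist(),ang(world(c,ce[i],.10))])
E
python3 - <<'E'
from ang import *
for n in ['top','side']: measure(np.load(f'/tmp/{n}.npz'),n)
E
python3 -m crank '{"steps":[[[0.36,-1,0.3],[0,0,-0.5]],[[0.36,-1,0.3],[0,0,-0.5]],[[0.36,-1,0.3],[0,0,-0.5]],[[0.36,-1,0],[0,0,-0.5]],[[0.36,-1,0],[0,0,-0.5]],[[0.36,-1,0],[0,0,-0.5]],[[0.36,-1,0],[0,0,-0.5]],[[0.36,-1,0],[0,0,-0.5]],[[0.36,-1,0],[0,0,-0.5]],[[0.36,-1,0],[0,0,-0.5]]]}' 87
```

```text
top pointer 38 [ 0.401  -0.1978  0.0394] (197.2, 0.1312) ymed (197.2, 0.131) 0.052
top grey [358.3 235.7] 117 [ 0.4491 -0.1452  0.1055] (169.9, 0.0786) 0.119 apex px [[0.4519, -0.1445, 0.1], (169.0, 0.0759)]
side pointer 46 [ 0.403  -0.2027  0.0413] (199.5, 0.1309) ymed (199.3, 0.1306) 0.056
side grey [323.8 229.3] 26 [ 0.5247 -0.0894  0.1026] (91.4, 0.0696) 0.119 apex px [[0.5255, -0.0863, 0.1], (90.7, 0.0727)]
side grey [301.4 248. ] 188 [ 0.4525 -0.1499  0.1047] (173.0, 0.0745) 0.12 apex px [[0.4535, -0.1447, 0.1], (168.9, 0.0743)]
side grey [361.7 250.8] 129 [ 0.5965 -0.1883  0.0999] (337.3, 0.0759) 0.121 apex px [[0.5965, -0.1883, 0.1], (337.3, 0.0759)]
side grey [332.3 272.6] 129 [ 0.506  -0.2463  0.101 ] (256.8, 0.0897) 0.12 apex px [[0.5063, -0.2453, 0.1], (256.9, 0.0886)]
time: 0.93
ee_pos: [0.3466, 0.3185, 0.2635]
eef_rot: [0.417, 0.909, -0.0, -0.0]
ft_force: [0.4, 0.0, 0.8]
width: 0.0869
grip_force: 0.0
```

```bash
python3 -m crank '{"steps":[[[0.38,-1,0],[0,0,-0.55]],[[0.38,-1,0],[0,0,-0.55]],[[0.38,-1,0],[0,0,-0.55]],[[0.38,-1,0],[0,0,-0.55]],[[0.38,-1,0],[0,0,-0.55]],[[0.38,-1,0],[0,0,-0.55]],[[0.38,-1,0],[0,0,-0.55]],[[0.38,-1,0],[0,0,-0.55]],[[0.38,-1,0],[0,0,-0.55]],[[0.38,-1,0],[0,0,-0.55]]]}'
python3 -m crank '{"steps":[[[0.38,-1,0],[0,0,-0.55]],[[0.38,-1,0],[0,0,-0.55]],[[0.38,-1,0],[0,0,-0.55]],[[0.38,-1,0],[0,0,-0.55]],[[0.38,-1,0],[0,0,-0.55]],[[0.38,-1,0],[0,0,-0.55]],[[0.38,-1,0],[0,0,-0.55]],[[0.38,-1,0],[0,0,-0.55]],[[0.38,-0.8,0],[0,0,-0.4]],[[0,0,0],[0,0,0]]]}'
python3 - <<'E'
from h import *
c=get('wrist'); cv2.imwrite('pics/w1.png',c['pixels']); s=monitor.read_state(); print(s['ee_pos'],s['eef_rot'],s['joint_positions'].round(2))
E
```

```text
time: 1.77
ee_pos: [0.4415, 0.0686, 0.2636]
eef_rot: [0.622, 0.783, -0.0, -0.0]
ft_force: [0.4, 0.5, 0.0]
width: 0.0873
grip_force: 0.0
time: 2.6
ee_pos: [0.5271, -0.1544, 0.2635]
eef_rot: [0.772, 0.635, -0.001, 0.001]
ft_force: [-0.5, -0.2, -0.3]
width: 0.0868
grip_force: 0.0
[ 0.52677654 -0.15229527  0.26330003] [ 7.71375232e-01  6.36379973e-01 -8.53100680e-04  2.33564448e-04] [-0.4   0.16  0.68  1.66 -0.1   1.35  0.1 ]
```

View pics/w1.png

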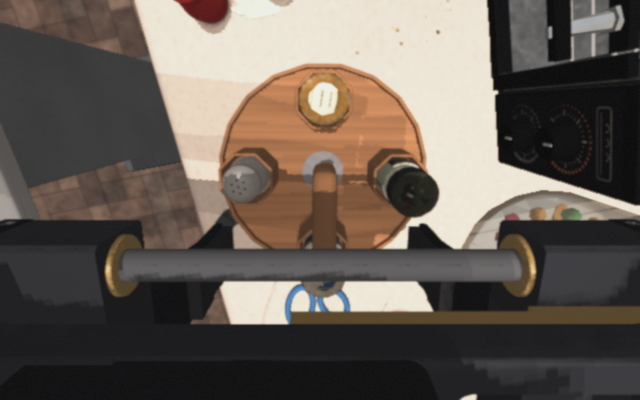

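The wrist view shows the bar at column 325, between the fingers at about 220 and 420 and aligned with them, with the shaker at (245,180). Before going down I'll check that the body clears the candy jar.

```bash
python3 - <<'E'
from ang import *
for n in ['top','side']:
    P=cloud(np.load(f'/tmp/{n}.npz')); r=np.hypot(P[...,0]-C[0],P[...,1]-C[1])
    Q=P[(P[...,2]>.19)&(r<.3)&(r>.05)&(P[...,1]<.05)]; rr=np.hypot(*(Q[:,:2]-C).T); print(n,len(Q),Q[np.argsort(rr)[:3]].round(3),np.sort(rr)[:3])
E
python3 -m crank '{"steps":[[[0,-0.25,-0.3],[0,0,0]],[[0,0,-0.5],[0,0,0]],[[0,0,-0.5],[0,0,0]],[[0,0,-0.5],[0,0,0]],[[0,0,-0.5],[0,0,0]],[[0,0,-0.5],[0,0,0]],[[0,0,-0.4],[0,0,0]],[[0,0,0],[0,0,0]]]}'
```

```text
top 24197 [[ 0.649 -0.148  0.633]
 [ 0.65  -0.159  0.695]
 [ 0.65  -0.156  0.513]] [0.12317177 0.12362211 0.12391006]
side 15127 [[ 0.652 -0.159  0.555]
 [ 0.652 -0.146  0.511]
 [ 0.652 -0.162  0.489]] [0.12581323 0.12588996 0.12589985]
time: 3.32
ee_pos: [0.5258, -0.1555, 0.1814]
eef_rot: [0.77, 0.638, -0.001, -0.001]
ft_force: [0.5, 0.7, -0.2]
width: 0.0869
grip_force: 0.0
```

```bash
python3 -m crank '{"steps":[[[0,-0.1,0],[0,0,0]],[[0,0,0],[0,0,0]],[[0,0,0],[0,0,0]],[[0,0,0],[0,0,0]],[[0,0,0],[0,0,0]],[[0,0,0],[0,0,0]],[[0,0,0],[0,0,0]],[[0,0,0],[0,0,0]],[[0,0,0],[0,0,0]],[[0,0,0],[0,0,0]]]}' 0 35
```

```text
time: 4.15
ee_pos: [0.5269, -0.1587, 0.1838]
eef_rot: [0.77, 0.638, 0.0, 0.0]
ft_force: [0.2, 0.7, -0.2]
width: 0.0286
grip_force: 0.0
```

```bash
python3 -m crank '{"steps":[[[0,0,0],[0,0,0]],[[0,0,0],[0,0,0]],[[0,0,0],[0,0,0]],[[0,0,0],[0,0,0]],[[0,0,0],[0,0,0]],[[0,0,0],[0,0,0]]]}'
```

```text
time: 4.65
ee_pos: [0.529, -0.1591, 0.184]
eef_rot: [0.77, 0.638, 0.001, 0.002]
ft_force: [12.8, -3.8, -8.9]
width: 0.0155
grip_force: 35.0
```

```bash
python3 -m crank '{"steps":[[[0.1,-0.03,0],[0,0,0]],[[0,0,0],[0,0,0]],[[0,0,0],[0,0,0.4]],[[0,0,0],[0,0,0.4]],[[0,0,0],[0,0,0.4]],[[0,0,0],[0,0,0.4]],[[0,0,0],[0,0,0.4]],[[0,0,0],[0,0,0.4]],[[0,0,0],[0,0,0.4]],[[0,0,0],[0,0,0.4]]]}'
python3 -m crank '{"steps":[[[0,0,0],[0,0,0.4]],[[0,0,0],[0,0,0.4]],[[0,0,0],[0,0,0.4]],[[0,0,0],[0,0,0.4]],[[0,0,0],[0,0,0.4]],[[0,0,0],[0,0,0.4]],[[0,0,0],[0,0,0.2]],[[0,0,0],[0,0,0]],[[0,0,0],[0,0,0]],[[0,0,0],[0,0,0]]]}'
cat > m.py <<'E'
from ang import *
import sys
i=[]
for n in ['top','side']:
    c=get(n); measure(c,n)
    x0,y0=(310,165) if n=='top' else (265,190)
    i.append(cv2.resize(c['pixels'][y0:y0+120,x0:x0+120],(400,400),interpolation=cv2.INTER_CUBIC))
cv2.imwrite(sys.argv[1],np.hstack(i)); s=monitor.read_state(); print(s['ee_pos'],s['grip_force'],s['torque'],s['joint_positions'].round(2))
E
python3 m.py pics/m1.png
```

```text
time: 5.48
ee_pos: [0.5292, -0.1592, 0.1839]
eef_rot: [0.673, 0.739, 0.0, -0.001]
ft_force: [-2.7, 2.3, 2.9]
width: 0.0152
grip_force: 35.0
time: 6.32
ee_pos: [0.5293, -0.1592, 0.1839]
eef_rot: [0.586, 0.81, 0.0, -0.0]
ft_force: [-3.4, 3.3, 4.7]
width: 0.0158
grip_force: 35.0
top pointer 38 [ 0.401  -0.198   0.0395] (197.3, 0.1314) ymed (197.3, 0.1318) 0.057
top grey [371.1 238.8] 119 [ 0.451  -0.1819  0.1066] (196.9, 0.0788) 0.119 apex px [[0.4544, -0.1813, 0.1], (197.2, 0.0754)]
side pointer 53 [ 0.4031 -0.2025  0.0411] (199.4, 0.1308) ymed (199.5, 0.1307) 0.056
side grey [321.3 231.7] 19 [ 0.5155 -0.0997  0.1046] (100.4, 0.0603) 0.116 apex px [[0.5169, -0.0943, 0.1], (98.4, 0.0654)]
side grey [309.7 233.5] 19 [ 0.4863 -0.0931  0.0987] (121.3, 0.0771) 0.115 apex px [[0.486, -0.0946, 0.1], (122.1, 0.076)]
side grey [355.9 240.4] 140 [ 0.5938 -0.1479  0.1004] (9.3, 0.0683) 0.12 apex px [[0.594, -0.1475, 0.1], (9.7, 0.0686)]
side grey [305.3 258.7] 184 [ 0.4539 -0.1892  0.1043] (202.6, 0.0785) 0.118 apex px [[0.4549, -0.1847, 0.1], (199.7, 0.076)]
side grey [348.2 269.8] 128 [ 0.545  -0.2447  0.1001] (282.2, 0.0877) 0.117 apex px [[0.545, -0.2446, 0.1], (282.3, 0.0876)]
[ 0.52929575 -0.15915135  0.18393595] 34.97630358673632 [0.48795166 0.82887162 0.08446342] [-0.31  0.23  0.6   1.76 -0.14  1.19  0.65]
```

View pics/m1.png

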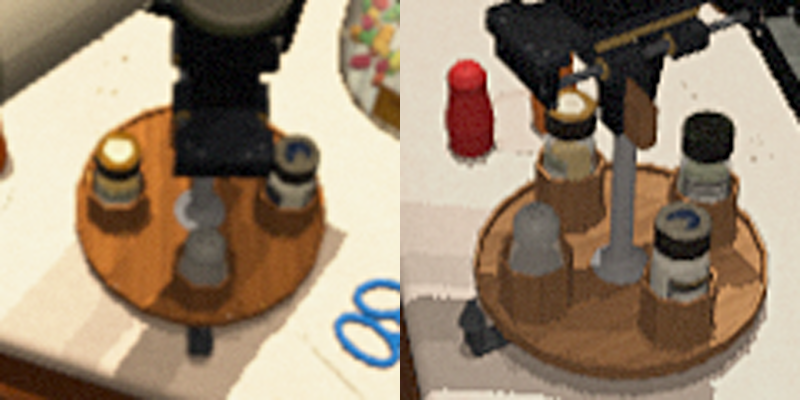

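The view shows the shaker, at crop (203,255) top, in line with the post and the pointer at (200,340). In both camera views the two angles agree to within about 0.5°, everything is upright, and the grip is 35 N.

```bash
python3 -c "
from bench import ticket; print(ticket.close_job())"
```

```text
the job is handed in; nothing more can be done
None
```

I turned the carousel about 29° anticlockwise so the salt shaker stands behind the pointer (within about 1° in both camera views), and handed the job in with the gripper still holding the handle at 35 N; no verdict came back.

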